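# Sort two bushes through a diverter chute

### The job

Sort the two turned bushes that stand on the bench through the diverter chute, the long one first and then the short one, so that each lands in the tray that already holds a sample of its own length. Before each drop swing the diverter lever, gently, until you feel the flap come fully up against its stop on the proper side: the lever has slipped on its shaft, so its angle does not tell where the flap stands, and its spring blade must not be forced. Put the bushes in only through the mouth at the top, never straight into a tray, and leave the other things on the bench alone.

Things in the scene. Friction and masses are not known exactly. Their poses are not given: they have to be found in the camera images.
- sorter: Diverter chute, fixed on the bench: two grey trays end to end along its y, an aluminium casing over their middle. Origin: centre of its underside; x away from the robot at yaw 0, y along the trays, to the left. 56 mm in x, 252 mm in y; casing 124 mm in y up to z = 138 mm, then a throat 50 mm in y up to 165 mm. A bush falls to the side AWAY from which flap and lever lean: lean to +y feeds the -y tray.
- left_tray (a point): Centre of the inner floor of the +y tray, 6 mm over the bench, at sorter y = 62 mm. The tray is 46 mm (x) by 118 mm (y) inside, its walls end 50 mm over the bench; beyond sorter y = 62 mm it is open to view from above.
- right_tray (a point): The same for the -y tray, at sorter y = -62 mm.
- flap_shaft (a point): Axis of the flap inside the casing, parallel to x, at sorter y = 0, z = 75 mm. The flap stands up 57 mm from it, near the middle at the start; it swings 0.40 rad either way to a stop near the throat's wall and stays where left. At its stop the way past it is 42 mm wide, enough for a bush; more than about 0.03 rad short of it, a bush may jam on its edge, in the mouth.
- mouth (a point): Centre of the mouth of the chute, at the level of its rim, z = 165 mm over the sorter's origin. The opening is 46 mm (sorter x) by 42 mm (sorter y), with walls straight down for 30 mm; the inside is slippery.
- lever: The lever. Origin on the flap's axis over the sorter's centre; z along the lever, which lies 58 mm to -x. Lever and flap lean the same way, but the lever has slipped up to 0.33 rad either way (fixed in a run): with the flap at a stop it may lean 0.07 to 0.73 rad. Pushed at the grip it drags with about 2 N; at the stop its spring blade bends, about 1.5 N per mm. 8 N is surely home, over 20 N is forcing it.
- lever_grip (a point): Middle of the black round grip (18 mm diameter, 30 mm long, along the lever) of the diverter lever, which stands up in front of the casing and swings sideways; 120 mm from the flap's axis. When let go after pressing at a stop, only the spring blade's bend springs back.
- long_bush: Plain turned aluminium cylinder with a dark dimple in its top and a thin dark groove at mid-height, 34 mm diameter, 46 mm tall, 100 g (may differ by 30%), standing on the bench in front of the sorter. Origin: centre of its underside; z along its axis.
- long_bush_centre (a point): Centre of the long bush, 23 mm above its underside.
- short_bush: Plain turned aluminium cylinder with a dark dimple in its top and a thin dark groove at mid-height, 34 mm diameter, 30 mm tall, 70 g (may differ by 30%), standing on the bench in front of the sorter (the two may have changed places). Origin: centre of its underside; z along its axis.
- short_bush_centre (a point): Centre of the short bush, 15 mm above its underside.
- long_sample: Plain turned aluminium cylinder with a dark dimple in its top and a thin dark groove at mid-height, 34 mm diameter, 46 mm tall, 100 g (may differ by 30%), standing in one of the two trays near its outer end: marks the tray for the long bush. Origin: centre of its underside; z along its axis.
- long_sample_centre (a point): Centre of the long sample, 23 mm above its underside.
- short_sample: Plain turned aluminium cylinder with a dark dimple in its top and a thin dark groove at mid-height, 34 mm diameter, 30 mm tall, 70 g (may differ by 30%), standing in the other tray near its outer end: marks the tray for the short bush. Origin: centre of its underside; z along its axis.
- short_sample_centre (a point): Centre of the short sample, 15 mm above its underside.
- tape: Bystander: roll of masking tape lying flat, 100 mm across, 25 mm high. Origin: centre of its underside.
- usb: Bystander: small black memory stick, 18 x 54 x 9 mm, long side along its y. Origin: centre of its underside.
- block: Bystander: moulded block, 70 x 48 x 16 mm. Origin: centre of its underside.
Not all that is in view belongs to the job. What is shaped like the short_sample but blue or yellow is not meant.

How it is judged:
By the outcome, as a careful person would: the job done as asked, in the order asked, and still so for the second after the job is handed in, with the robot touching nothing.
It also fails if it takes over 72 s, if anything falls off the work surface, if the arm or the gripper's body presses on something with over 40 N, if the wrist force passes 120 N, or if a joint passes its speed limit or range.

### The arm

A 6-joint arm with a two-finger parallel gripper is mounted at the origin on a cart in front of the work surface, level with it; the furniture and walls round the work are solid. World frame = base frame: x ahead of the robot, y to its left, z up, the work surface at z = 0. Lengths are in m, angles in rad, forces in N, time in s.
With the tool pointing down it reaches from about 0.35 to 0.975 m from the base axis. Payload 4.9 kg.
Tool frame: the origin (TCP) lies at the very end of the fingers, on their centre line; the grasp point (between the pads) lies manip.grip_point_offset behind it (manip.grip_point_offset is the distance from the TCP to the grasp point, in m); z points along the fingers, y is the line along which they close (so a half turn about z gives the same grasp; the last joint's range is limited). The gripper opens to 85 mm and grips with 20 to 120 N. Pads are 22 mm wide; open, the fingers measure 114 mm over their backs; the gripper's body (76 mm by 85 mm) begins 54 mm behind the grasp point. The pads swing forward as they close: fully open they stand 13 mm farther back than shut.
Start: joints at [-0.119, 0.053, 1.613, -0, 1.476, -0.119], TCP at [0.625, 0, 0.193] pointing down, gripper open.
Joint ranges: [-3.01, 3.01], [-1.01, 2.22], [0.06, 2.58], [-1.02, 4.17], [0.09, 2.62], [-3.14, 3.14]. Speed limits (rad/s): [2.57, 2.57, 3.14, 3.14, 3.14, 3.14].

### API

Orientations are given as a unit quaternion [w, x, y, z].
In Python, from plant import manip gives the robot as it stands.
- The arm moves only by the shell command python3 -m crank 'ROWS' [OPENING]. ROWS is JSON, a list of rows, each an object of numbers: "x", "y", "z": the shift along the tool's x, y, z in cm; "turn": the turn about the tool's z in rad. In form: [{"x": .., "y": .., "z": .., "turn": ..}, ...]. A call has 1 to 5 rows; each row shifts and turns the commanded pose from where the row before left it, along the tool's axes as they then stand; what a row does not reach is not made up. A row lasts 1/10 s, in which the tool goes at most 50 mm and 8.59 degrees, less where a joint would pass 70% of its speed; a pose out of reach is approached as far as the arm can. A call with a gripper value outside its range is refused whole. OPENING is the opening in per cent of the stroke, from 0 (shut) to 100 (fully open), set as the call begins (- or left out, the last holds). The fingers move at their own pace and stop on an object; the grip force is fixed at half the most. Time passes only in rows, so rows that do not move let the fingers close. It gives the time, the measured TCP pose, the force, the opening and the grip force at its end, in the units of the state.
- manip.state(): the state, without advancing time (a new reading comes with each control period).
- manip.grab_frame(name): name is "scene" or "side" or "wrist"; returns (picture, depth): 400x640x3 uint8, red, green, blue; 400x640 float32, m along the optical axis (not along the pixel's ray), 0 where there is no reading.
- manip.camera_model(name): a dict with "mtx" (3x3 intrinsics, pixels), "world_to_cam" (4x4, takes a point from world to camera coordinates). Camera axes: x right, y down, z forward; pixel columns grow to the right and rows downward; lengths in m; the calibration is good to about 2 mm. A picture is of the moment at which its call begins: read the wrist's pose just before it. camera_model takes no time and is no camera call; for the wrist camera it gives the pose at the moment of the call.
- manip.job_done(): hands the job in; it is judged then, once.
The state is a dict: "time": time; "joint_pos": joint angles; "joint_vel": joint speeds; "joint_efforts": joint torques, N m; "tool_pos": TCP position; "tool_rot": TCP orientation; "contact_force": force on the tool from outside, world axes, zero at the start; "ft_torque": the same for the moment, N m; "gripper_width": opening from 0.0 (shut) to 1.0 (fully open); "grasp_force": force on a finger pad.
Only numpy, scipy, OpenCV 4.12 (cv2) and the standard library are available. Lean on these libraries where they do the work, as an engineer would, in place of code of your own. Each camera call takes 0.05 s, during which the arm holds its last target. There are 200 camera calls.

## Working session

There is one attempt and no reset: what is moved stays moved. The work goes in short steps, Python scripts to look and compute and a shell command to move; the robot and the scene stay as the last step left them, time stands still between calls to the robot, and variables do not carry over. Pictures are saved under pics/ and viewed, at most 12 in all, crops included, and the job is handed in when it is done.

```bash
ls; mkdir -p pics
cat > h.py <<'E'
import numpy as np, cv2
from plant import manip
def grab(n,tag):
    m=manip.camera_model(n); p,d=manip.grab_frame(n)
    np.savez(f'pics/{tag}.npz',p=p,d=d,K=m['mtx'],T=m['world_to_cam']); cv2.imwrite(f'pics/{tag}.png',p[...,::-1]); return p,d
def world(tag,u,v,z=None):
    f=np.load(f'pics/{tag}.npz'); K,T,d=f['K'],np.array(f['T']),f['d']; Ti=np.linalg.inv(T)
    r=np.linalg.inv(K)@[u,v,1]
    if z is None: c=r*d[int(v),int(u)]; return (Ti@np.r_[c,1])[:3]
    o=Ti[:3,3]; w=Ti[:3,:3]@r; return o+w*(z-o[2])/w[2]
def cloud(tag):
    f=np.load(f'pics/{tag}.npz'); K,T,d=f['K'],np.array(f['T']),f['d']; h,w=d.shape
    u,v=np.meshgrid(np.arange(w),np.arange(h)); c=np.stack([u,v,np.ones_like(u)],-1)@np.linalg.inv(K).T*d[...,None]
    P=c@np.linalg.inv(T)[:3,:3].T+np.linalg.inv(T)[:3,3]; P[d==0]=np.nan; return P
E
python3 - <<'E'
from h import *
for n in('scene','side'): grab(n,n+'0')
s=manip.state(); print(s, manip.grip_point_offset)
E
```

```text
pics
{'time': 0.1, 'joint_pos': array([-1.18983802e-01,  5.32998741e-02,  1.61414763e+00,  6.25873374e-06,
        1.47601597e+00, -1.18996001e-01]), 'joint_vel': array([-0.00115037, -0.00068624, -0.00299214,  0.00036445,  0.00116632,
       -0.00077566]), 'joint_efforts': array([ 6.14647306e-04, -3.94903493e+01, -3.71363103e+01, -4.52310599e-05,
        3.99340541e-03, -4.17574097e-05]), 'tool_pos': array([6.24364705e-01, 8.84841300e-05, 1.91685844e-01]), 'tool_rot': array([-7.37203572e-04,  7.07102370e-01,  7.07110573e-01, -5.75792092e-04]), 'contact_force': array([0.06726092, 0.49234564, 0.76813027]), 'ft_torque': array([0.026794  , 0.01160582, 0.02407771]), 'grasp_force': 0.0, 'gripper_width': 1.0045710584266465} 0.0187
```

View pics/scene0.png

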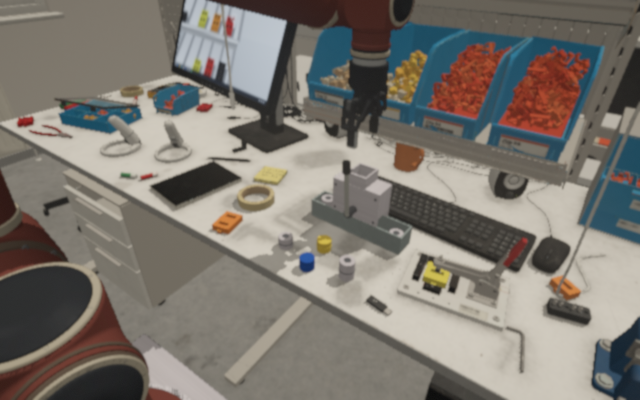

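View pics/side0.png

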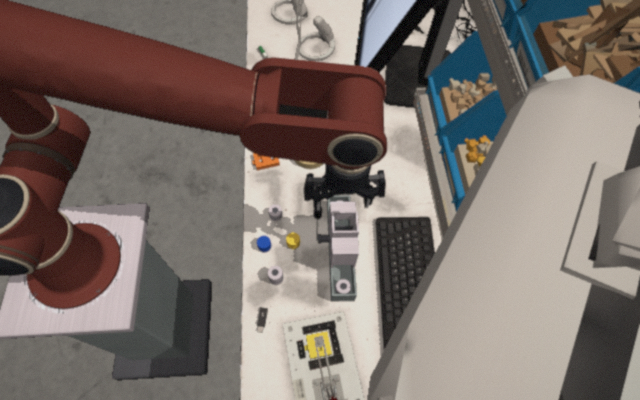

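The scene view shows grey bushes at (287,240) and (347,265), with blue (306,262) and yellow (323,244) decoys beside them. The samples are in the trays at about (327,198) and (395,233). The sorter stands at (360,205), with its lever at (347,165).

Run:
```python
from h import *
P=cloud('scene0')
for n,u,v in [('b1',287,238),('b2',347,259),('blue',306,257),('yel',323,239),('s_l',327,197),('s_r',394,232),('grip',347,166),('throat',375,182),('casing',352,185)]:
    q=P[v-2:v+3,u-2:u+3].reshape(-1,3); print(n,np.nanmedian(q,0).round(3),np.nanmax(q[:,2]).round(3))
S=cloud('side0')
for n,u,v in [('b1',275,212),('b2',275,272),('blue',263,242),('yel',292,239),('s_r',343,286),('lever',322,225),('throat',345,215)]:
    q=S[v-2:v+3,u-2:u+3].reshape(-1,3); print('side',n,np.nanmedian(q,0).round(3),np.nanmax(q[:,2]).round(3))
# sorter footprint
for nm,C in (('scene',P),('side',S)):
  for lo,hi in((.04,.054),(.130,.142),(.16,.17)):
    m=(C[...,2]>lo)&(C[...,2]<hi)&(C[...,0]>.55)&(C[...,0]<.8)&(abs(C[...,1]+.12)<.2)
    q=C[m][:,:2].astype(np.float32)
    if len(q)>5: print(nm,lo,len(q),q.min(0),q.max(0),cv2.minAreaRect(q))
a=cv2.imread('pics/scene0.png')[150:290,260:430]; b=cv2.imread('pics/side0.png')[180:320,240:410]
cv2.imwrite('pics/c0.png',np.vstack([cv2.resize(x,None,fx=4.6,fy=4.6,interpolation=2)[:, :] for x in (a,)])[:600])
```

```text
b1 [0.478 0.094 0.029] 0.031
b2 [ 0.482 -0.062  0.045] 0.048
blue [0.452 0.021 0.029] 0.032
yel [0.521 0.025 0.03 ] 0.034
s_l [0.643 0.098 0.052] 0.055
s_r [ 0.633 -0.097  0.035] 0.05
grip [0.573 0.003 0.201] 0.207
throat [ 0.646 -0.028  0.138] 0.145
casing [0.609 0.008 0.135] 0.142
side b1 [0.482 0.098 0.029] 0.035
side b2 [ 0.48  -0.062  0.047] 0.049
side blue [0.452 0.019 0.029] 0.034
side yel [0.522 0.023 0.03 ] 0.034
side s_r [ 0.632 -0.1    0.036] 0.041
side lever [ 0.598  0.07  -0.001] 0.003
side throat [0.64  0.021 0.152] 0.163
scene 0.04 759 [ 0.5602725  -0.31988782] [0.662628  0.0798673] ((0.6178396940231323, -0.12301395833492279), (0.4046790301799774, 0.08237074315547943), 80.4139633178711)
scene 0.13 513 [ 0.5761181  -0.06476137] [0.66264343 0.06065108] ((0.6193391680717468, -0.0019436031579971313), (0.1253526359796524, 0.08644819259643555), 89.78276062011719)
scene 0.16 185 [ 0.5759902  -0.02769216] [0.66488826 0.02407616] ((0.620695173740387, -0.0005562379956245422), (0.051165636628866196, 0.08981245756149292), 87.76528930664062)
side 0.04 293 [ 0.56342834 -0.31856924] [0.66122824 0.07790666] ((0.6195124387741089, -0.12283608317375183), (0.3944946527481079, 0.07630328834056854), 81.34252166748047)
side 0.13 791 [ 0.5781913 -0.0628975] [0.66576207 0.0630267 ] ((0.6209980845451355, 0.0003868862986564636), (0.12513367831707, 0.08561380207538605), 87.7226791381836)
side 0.16 232 [ 0.5778647  -0.02602073] [0.6649304  0.02618835] ((0.6209756135940552, 0.000579584389925003), (0.05106888711452484, 0.08635713160037994), 87.79686737060547)
```

```bash
python3 -m crank '[{"z":-4,"x":-2},{"z":-4,"x":-3},{"x":-3,"y":-3},{"x":-2,"y":-3},{}]' 100
python3 - <<'E'
from h import *
grab('wrist','w0')
E
```

```text
schema error: expected keys x, y, z, turn
```

View pics/w0.png

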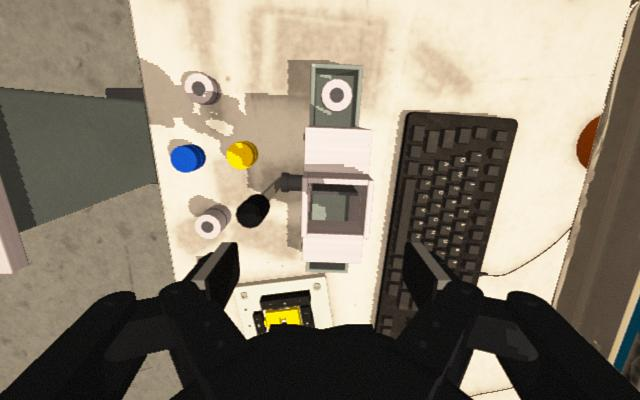

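View pics/c0.png

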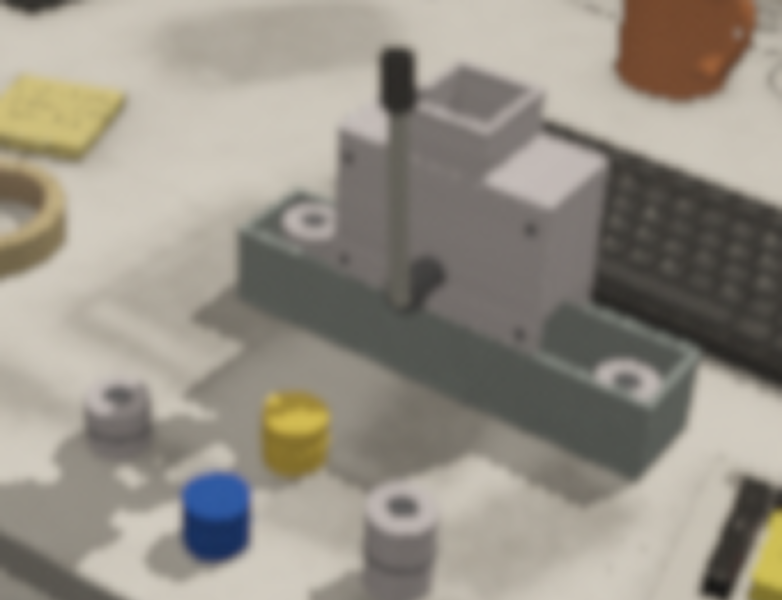

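The left (+y) sample's top is at 52 mm, so it's long and marks the +y tray. The right sample at 36 mm is short. The long bush is therefore (0.481,-0.062) and the short one (0.480,0.097). The crop confirms it: the long bush is at (400,535) and the short one at (118,410), both plain aluminium. First, the flap must lean to -y. Next I'll refine the sorter pose from the wrist depth.

Run:
```python
from h import *
grab('wrist','w0')
W=cloud('w0')
for lo,hi,x0 in((.04,.056,.59),(.130,.142,.6),(.158,.17,.6)):
    m=(W[...,2]>lo)&(W[...,2]<hi)&(W[...,0]>x0)&(W[...,0]<.69)&(abs(W[...,1])<.14)
    q=W[m][:,:2].astype(np.float32); print(lo,len(q),np.percentile(q,[1,99],0).round(4).tolist(),cv2.minAreaRect(q))
for n,c,z,r in (('long',(.481,-.062),.046,.012),('short',(.48,.097),.030,.012)):
    m=(abs(W[...,2]-z)<.004)&(np.hypot(W[...,0]-c[0],W[...,1]-c[1])<.03)
    q=W[m][:,:2].astype(np.float32); print(n,len(q),cv2.minEnclosingCircle(q),W[m][:,2].mean())
for tag in('w0','scene0','side0'):
    C=cloud(tag); m=(C[...,2]>.172)&(C[...,2]<.22)&(C[...,0]>.54)&(C[...,0]<.6)&(abs(C[...,1])<.1)
    if m.sum()>5: print(tag,'grip',m.sum(),np.percentile(C[m],[2,50,98],0).round(4).tolist())
    m=(C[...,2]>.1)&(C[...,2]<.16)&(C[...,0]>.54)&(C[...,0]<.6)&(abs(C[...,1])<.1)
    q=C[m]
    if len(q)>10: print(tag,'rod',len(q),np.median(q[:,0]),np.polyfit(q[:,2],q[:,1],1),q[:,1].min(),q[:,1].max())
```

```text
0.04 2035 [[0.6051, -0.1244], [0.6666, 0.1259]] ((0.6350780725479126, 0.0003633052110671997), (0.25240710377693176, 0.05601220950484276), 87.72149658203125)
0.13 4833 [[0.607, -0.0602], [0.6638, 0.0622]] ((0.6353334784507751, 0.00010925531387329102), (0.12459949404001236, 0.05592992529273033), 87.8893814086914)
0.158 1678 [[0.6075, -0.0249], [0.663, 0.0262]] ((0.635198712348938, 0.0003938879817724228), (0.05058430880308151, 0.05596590042114258), 87.78570556640625)
long 534 ((0.47781509160995483, -0.0621502511203289), 0.017388641834259033) 0.04584257384955594
short 717 ((0.4808884859085083, 0.10376246273517609), 0.017072299495339394) 0.029828002686100162
w0 grip 849 [[0.5707, 0.0044, 0.1843], [0.5799, 0.0134, 0.2087], [0.5864, 0.0194, 0.2107]]
w0 rod 156 0.5788152030901923 [ 0.09372914 -0.0043549 ] -0.0006163788106204049 0.014139311886495837
scene0 grip 136 [[0.5688, 0.0002, 0.1741], [0.5743, 0.005, 0.1961], [0.5839, 0.0153, 0.2095]]
scene0 rod 119 0.577398514439899 [ 0.05289805 -0.00262537] -0.002638957976511924 0.011369808374458057
side0 grip 82 [[0.5695, 0.0004, 0.1833], [0.5772, 0.0041, 0.202], [0.5858, 0.0126, 0.2101]]
side0 rod 22 0.5779921340615295 [ 0.03457206 -0.00220771] -0.0022306789541583494 0.010920206172267966
```

```bash
python3 -m crank '[{"x":0,"y":0,"z":-4,"turn":0},{"x":0,"y":0,"z":-2,"turn":0.1},{"x":0,"y":0,"z":0,"turn":0.14},{"x":0,"y":0,"z":0,"turn":0.14},{"x":0,"y":0,"z":0,"turn":0.14}]' 0
python3 -m crank '[{"x":0,"y":0,"z":0,"turn":0.14},{"x":0,"y":0,"z":0,"turn":0.14},{"x":0,"y":0,"z":0,"turn":0.14},{"x":0,"y":0,"z":0,"turn":0.14},{"x":0,"y":0,"z":0,"turn":0.14}]'
python3 -m crank '[{"x":0,"y":0,"z":0,"turn":0.14},{"x":0,"y":0,"z":0,"turn":0.14},{"x":0,"y":0,"z":0,"turn":0.11},{"x":0,"y":0,"z":0,"turn":0},{"x":0,"y":0,"z":0,"turn":0}]'
```

```text
time: 0.7
tool_pos: [0.6249, 0.0, 0.2528]
tool_rot: [-0.0, 0.867, 0.499, 0.0]
contact_force: [-0.1, -0.1, 0.0]
gripper_width: 0.14
grasp_force: 0.0
time: 1.2
tool_pos: [0.6248, 0.0, 0.2524]
tool_rot: [-0.0, 0.985, 0.172, -0.0]
contact_force: [0.2, -1.0, -0.1]
gripper_width: -0.002
grasp_force: 0.0
time: 1.7
tool_pos: [0.6249, 0.0, 0.2525]
tool_rot: [-0.0, 1.0, -0.018, -0.0]
contact_force: [0.3, 0.3, -0.1]
gripper_width: -0.0
grasp_force: 0.0
```

```bash
python3 -m crank '[{"x":-2.5,"y":-2.2,"z":0,"turn":0},{"x":-2.5,"y":-2.1,"z":0,"turn":0},{"x":0,"y":0,"z":-0,"turn":0},{"x":0,"y":0,"z":3.5,"turn":0},{"x":0,"y":0,"z":3.4,"turn":0}]'
python3 -m crank '[{"x":0,"y":0,"z":0,"turn":0},{"x":0,"y":0,"z":0,"turn":0},{"x":0,"y":0.4,"z":0,"turn":0},{"x":0,"y":0.3,"z":0,"turn":0},{"x":0,"y":0,"z":0,"turn":0}]'
```

```text
time: 2.2
tool_pos: [0.5781, 0.0447, 0.1848]
tool_rot: [0.0, 1.0, -0.019, 0.002]
contact_force: [0.2, -0.7, -0.5]
gripper_width: 0.003
grasp_force: 0.0
time: 2.7
tool_pos: [0.5775, 0.0373, 0.1857]
tool_rot: [0.0, 1.0, -0.02, 0.001]
contact_force: [-0.6, 0.2, 0.2]
gripper_width: 0.003
grasp_force: 0.0
```

```bash
for i in 1; do python3 -m crank '[{"x":0,"y":0.3,"z":0,"turn":0},{"x":0,"y":0.3,"z":0,"turn":0},{"x":0,"y":0.3,"z":0,"turn":0},{"x":0,"y":0.3,"z":0,"turn":0},{"x":0,"y":0,"z":0,"turn":0}]'; python3 -m crank '[{"x":0,"y":0.3,"z":0,"turn":0},{"x":0,"y":0.3,"z":0,"turn":0},{"x":0,"y":0.3,"z":0,"turn":0},{"x":0,"y":0,"z":0,"turn":0},{"x":0,"y":0,"z":0,"turn":0}]'; done
```

```text
time: 3.2
tool_pos: [0.5759, 0.0255, 0.1837]
tool_rot: [0.0, 1.0, -0.02, -0.0]
contact_force: [-0.0, -0.8, -0.9]
gripper_width: -0.004
grasp_force: 0.0
time: 3.7
tool_pos: [0.5756, 0.0169, 0.1838]
tool_rot: [-0.0, 1.0, -0.02, 0.0]
contact_force: [-0.1, 0.4, -0.5]
gripper_width: -0.002
grasp_force: 0.0
```

Run:
```python
from h import *
p,d=grab('scene','s1'); q,_=grab('side','sd1')
a=cv2.resize(p[100:260,280:420,::-1],None,fx=3.7,fy=3.7,interpolation=2)[:592]; b=cv2.resize(q[150:300,280:380,::-1],None,fx=2.8,fy=2.8,interpolation=2)
o=np.zeros((592,800,3),np.uint8); o[:a.shape[0],:a.shape[1]]=a; o[:b.shape[0],518:518+b.shape[1]]=b; cv2.imwrite('pics/c1.png',o)
print(manip.state()['contact_force'])
```

```text
[ 0.72423026 -0.61306224 -0.21840297]
```

View pics/c1.png

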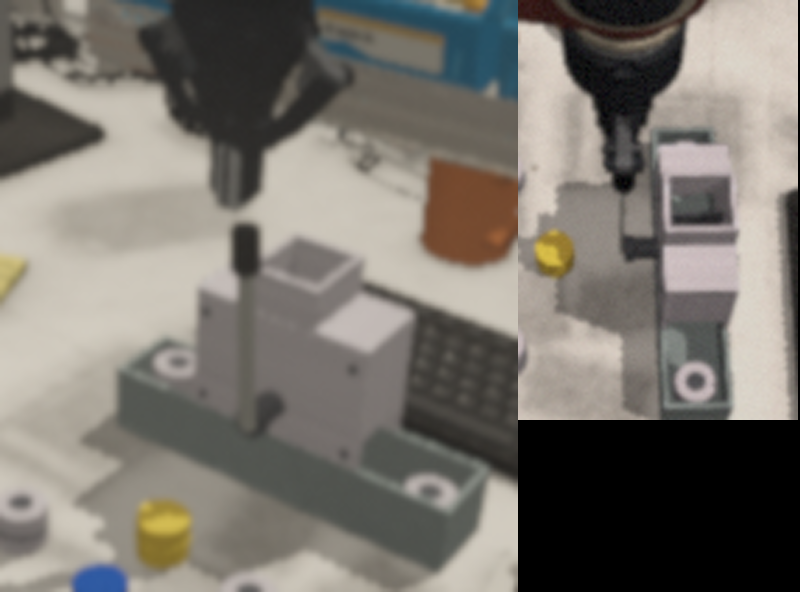

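Run:
```python
from h import *
s=manip.state(); print(s['tool_pos'])
for tag in('s1','sd1'):
    f=np.load(f'pics/{tag}.npz');K,T=f['K'],f['T']
    for X in ([.5756,.0169,.1838],[.577,.0119,.21],[.577,.0119,.195]):
        c=T@np.r_[X,1]; p=K@c[:3]; print(tag,X,(p[:2]/p[2]).round(1))
C=cloud('s1')
for v in range(140,170,3): print(v,C[v,336:354:3].round(3).tolist())
```

```text
[0.57560461 0.01699799 0.18378061]
s1 [0.5756, 0.0169, 0.1838] [341.7 171.1]
s1 [0.577, 0.0119, 0.21] [344.6 160.5]
s1 [0.577, 0.0119, 0.195] [344.3 166.9]
sd1 [0.5756, 0.0169, 0.1838] [315.6 211.7]
sd1 [0.577, 0.0119, 0.21] [316.7 208.1]
sd1 [0.577, 0.0119, 0.195] [316.5 211.4]
140 [[1.038, 0.324, -0.002], [0.565, 0.02, 0.259], [0.568, 0.015, 0.259], [0.561, 0.004, 0.265], [0.57, 0.002, 0.262], [0.565, -0.007, 0.266]]
143 [[1.017, 0.311, -0.002], [0.566, 0.021, 0.252], [0.564, 0.012, 0.255], [0.569, 0.009, 0.254], [0.57, 0.002, 0.255], [0.582, 0.002, 0.251]]
146 [[0.994, 0.296, 0.0], [0.564, 0.019, 0.246], [0.565, 0.013, 0.248], [0.569, 0.008, 0.248], [0.57, 0.002, 0.249], [0.584, 0.003, 0.243]]
149 [[0.57, 0.029, 0.234], [0.564, 0.019, 0.24], [0.566, 0.013, 0.241], [0.568, 0.007, 0.241], [0.57, 0.001, 0.242], [1.003, 0.24, 0.001]]
152 [[0.952, 0.268, 0.002], [0.566, 0.02, 0.232], [0.565, 0.012, 0.234], [0.57, 0.008, 0.234], [0.572, 0.002, 0.235], [0.985, 0.23, -0.0]]
155 [[0.94, 0.26, -0.002], [0.564, 0.018, 0.226], [0.567, 0.013, 0.227], [0.573, 0.009, 0.225], [0.96, 0.226, -0.0], [0.963, 0.217, 0.002]]
158 [[0.916, 0.245, 0.002], [0.921, 0.237, 0.002], [0.928, 0.23, 0.001], [0.935, 0.222, 0.001], [0.945, 0.217, -0.002], [0.945, 0.206, 0.002]]
161 [[0.902, 0.236, -0.001], [0.91, 0.229, -0.002], [0.914, 0.221, -0.001], [0.576, 0.01, 0.21], [0.581, 0.006, 0.209], [0.925, 0.194, 0.003]]
164 [[0.885, 0.225, -0.0], [0.891, 0.218, -0.001], [0.571, 0.014, 0.203], [0.571, 0.007, 0.206], [0.576, 0.003, 0.205], [0.912, 0.185, 0.0]]
167 [[0.867, 0.213, 0.0], [0.875, 0.207, -0.001], [0.573, 0.015, 0.196], [0.571, 0.007, 0.199], [0.575, 0.002, 0.199], [0.896, 0.176, -0.001]]
```

Run:
```python
from h import *
grab('wrist','w1')
f=np.load('pics/w1.npz'); print(np.linalg.inv(f['T']).round(3)); print(np.linalg.inv(np.load('pics/w0.npz')['T']).round(3))
def low(tag,box,zmin):
    C=cloud(tag); m=(C[...,2]>zmin)&(C[...,2]<.4)&(C[...,0]>box[0])&(C[...,0]<box[1])&(C[...,1]>box[2])&(C[...,1]<box[3])
    q=C[m]; 
    if len(q): i=np.argsort(q[:,2]); print(tag,len(q),q[i[[0,5,20,60][:max(1,min(4,len(q)//60+1))]]].round(3).tolist())
low('scene0',(.55,.72,-.04,.04),.212);low('side0',(.5,.72,-.06,.06),.212);low('w0',(.5,.72,-.06,.06),.212)
low('s1',(.55,.6,-.04,.05),.214);low('sd1',(.55,.6,-.04,.05),.214);low('w1',(.55,.6,-.04,.05),.214)
print(manip.state()['joint_pos'])
```

```text
[[-0.04  -0.961 -0.275  0.644]
 [-0.999  0.038  0.011  0.014]
 [-0.     0.275 -0.961  0.365]
 [ 0.     0.     0.     1.   ]]
[[ 1.     0.    -0.002  0.624]
 [-0.    -0.962 -0.275  0.07 ]
 [-0.002  0.275 -0.962  0.373]
 [ 0.     0.     0.     1.   ]]
scene0 2536 [[0.668, 0.0, 0.243], [0.667, 0.007, 0.244], [0.666, -0.008, 0.246], [0.667, -0.002, 0.251]]
side0 1899 [[0.667, 0.006, 0.242], [0.576, -0.011, 0.247], [0.574, -0.007, 0.252], [0.581, -0.012, 0.261]]
w0 52036 [[0.581, -0.005, 0.243], [0.666, -0.001, 0.243], [0.581, -0.006, 0.244], [0.581, -0.007, 0.245]]
s1 2048 [[0.572, 0.011, 0.221], [0.565, 0.009, 0.224], [0.57, 0.027, 0.228], [0.57, 0.027, 0.235]]
sd1 881 [[0.584, 0.004, 0.264], [0.565, 0.002, 0.268], [0.563, 0.002, 0.276], [0.561, 0.001, 0.299]]
w1 38624 [[0.585, 0.023, 0.226], [0.586, 0.018, 0.227], [0.586, 0.014, 0.227], [0.585, 0.012, 0.229]]
[-9.96474030e-02 -5.79671293e-02  1.73841462e+00  5.59059518e-05
  1.46116789e+00  1.51025289e+00]
```

View pics/w1.png

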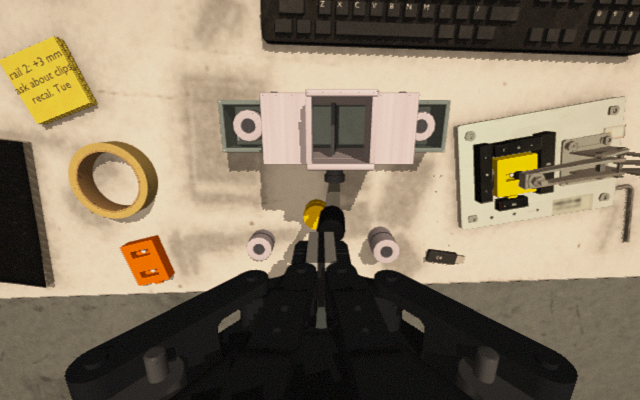

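The wrist, scene and side depth all put the shut fingertips about 38 mm above the reported TCP (z≈0.222 against 0.184). Open, they're at 0.243 against 0.192, which fits the 13 mm swing. I'll treat tip z as reported z + 0.038 and check it by contact. The fingers are above the grip, so I'll back off, go lower and push again.

```bash
python3 -m crank '[{"x":0.1,"y":-3.0,"z":0,"turn":0},{"x":0,"y":0,"z":2,"turn":0},{"x":0,"y":0,"z":2,"turn":0},{"x":0,"y":0,"z":0,"turn":0},{"x":0,"y":0.5,"z":0,"turn":0}]'
python3 -m crank '[{"x":0,"y":0.3,"z":0,"turn":0},{"x":0,"y":0.3,"z":0,"turn":0},{"x":0,"y":0,"z":0,"turn":0},{"x":0,"y":0,"z":0,"turn":0},{"x":0,"y":0,"z":0,"turn":0}]'
python3 -m crank '[{"x":0,"y":0.3,"z":0,"turn":0},{"x":0,"y":0.3,"z":0,"turn":0},{"x":0,"y":0,"z":0,"turn":0},{"x":0,"y":0,"z":0,"turn":0},{"x":0,"y":0,"z":0,"turn":0}]'
```

```text
time: 4.35
tool_pos: [0.5774, 0.0422, 0.1437]
tool_rot: [-0.0, 1.0, -0.019, -0.0]
contact_force: [0.5, -0.2, 0.7]
gripper_width: -0.001
grasp_force: 0.0
time: 4.85
tool_pos: [0.5775, 0.0359, 0.1441]
tool_rot: [-0.0, 1.0, -0.02, 0.0]
contact_force: [-0.7, 0.4, -0.4]
gripper_width: -0.002
grasp_force: 0.0
time: 5.35
tool_pos: [0.5772, 0.0301, 0.1439]
tool_rot: [-0.0, 1.0, -0.02, 0.0]
contact_force: [-0.5, 1.5, 1.9]
gripper_width: 0.001
grasp_force: 1.0
```

```bash
python3 -m crank '[{"x":0,"y":0.3,"z":0,"turn":0},{"x":0,"y":0.3,"z":0,"turn":0},{"x":0,"y":0.3,"z":0,"turn":0},{"x":0,"y":0,"z":0,"turn":0},{"x":0,"y":0,"z":0,"turn":0}]'
python3 -m crank '[{"x":0,"y":0.3,"z":0,"turn":0},{"x":0,"y":0.3,"z":0,"turn":0},{"x":0,"y":0.3,"z":0,"turn":0},{"x":0,"y":0,"z":0,"turn":0},{"x":0,"y":0,"z":0,"turn":0}]'
```

```text
time: 5.85
tool_pos: [0.5768, 0.0206, 0.1438]
tool_rot: [0.0, 1.0, -0.02, 0.0]
contact_force: [0.4, 2.9, 1.8]
gripper_width: 0.001
grasp_force: 0.9
time: 6.35
tool_pos: [0.5764, 0.0116, 0.1438]
tool_rot: [0.0, 1.0, -0.02, 0.0]
contact_force: [1.1, 1.0, 0.8]
gripper_width: -0.004
grasp_force: 0.8
```

```bash
python3 -m crank '[{"x":0,"y":0.2,"z":0,"turn":0},{"x":0,"y":0.2,"z":0,"turn":0},{"x":0,"y":0.2,"z":0,"turn":0},{"x":0,"y":0,"z":0,"turn":0},{"x":0,"y":0,"z":0,"turn":0}]'
```

```text
time: 6.85
tool_pos: [0.5761, 0.0058, 0.1436]
tool_rot: [0.0, 1.0, -0.02, -0.0]
contact_force: [1.5, 1.2, 0.4]
gripper_width: 0.001
grasp_force: 0.8
```

```bash
python3 -m crank '[{"x":0,"y":0.2,"z":0,"turn":0},{"x":0,"y":0.2,"z":0,"turn":0},{"x":0,"y":0.2,"z":0,"turn":0},{"x":0,"y":0,"z":0,"turn":0},{"x":0,"y":0,"z":0,"turn":0}]'
python3 -m crank '[{"x":0,"y":0.2,"z":0,"turn":0},{"x":0,"y":0.2,"z":0,"turn":0},{"x":0,"y":0,"z":0,"turn":0},{"x":0,"y":0,"z":0,"turn":0},{"x":0,"y":0,"z":0,"turn":0}]'
```

```text
time: 7.35
tool_pos: [0.5757, -0.0002, 0.1436]
tool_rot: [0.0, 1.0, -0.02, -0.0]
contact_force: [0.3, 1.8, -1.1]
gripper_width: -0.005
grasp_force: 0.8
time: 7.85
tool_pos: [0.5757, -0.0042, 0.1438]
tool_rot: [0.0, 1.0, -0.02, -0.0]
contact_force: [0.1, 1.8, -0.2]
gripper_width: 0.002
grasp_force: 0.8
```

```bash
python3 -m crank '[{"x":0,"y":0.2,"z":0,"turn":0},{"x":0,"y":0.2,"z":0,"turn":0},{"x":0,"y":0,"z":0,"turn":0},{"x":0,"y":0,"z":0,"turn":0},{"x":0,"y":0,"z":0,"turn":0}]'
```

```text
time: 8.35
tool_pos: [0.5756, -0.0082, 0.1439]
tool_rot: [0.0, 1.0, -0.02, 0.0]
contact_force: [0.5, 1.0, -0.4]
gripper_width: 0.0
grasp_force: 0.8
```

```bash
python3 -m crank '[{"x":0,"y":0.2,"z":0,"turn":0},{"x":0,"y":0.2,"z":0,"turn":0},{"x":0,"y":0,"z":0,"turn":0},{"x":0,"y":0,"z":0,"turn":0},{"x":0,"y":0,"z":0,"turn":0}]'
```

```text
time: 8.85
tool_pos: [0.5755, -0.0122, 0.1438]
tool_rot: [0.0, 1.0, -0.02, 0.0]
contact_force: [-0.5, 2.5, -1.5]
gripper_width: 0.001
grasp_force: 0.7
```

```bash
python3 -m crank '[{"x":0,"y":0.2,"z":0,"turn":0},{"x":0,"y":0,"z":0,"turn":0},{"x":0,"y":0,"z":0,"turn":0}]'
```

```text
time: 9.15
tool_pos: [0.5754, -0.0141, 0.1438]
tool_rot: [0.0, 1.0, -0.02, -0.0]
contact_force: [0.4, 2.2, -0.1]
gripper_width: 0.006
grasp_force: 0.8
```

```bash
python3 -m crank '[{"x":0,"y":0.2,"z":0,"turn":0},{"x":0,"y":0,"z":0,"turn":0},{"x":0,"y":0,"z":0,"turn":0}]'
```

```text
time: 9.45
tool_pos: [0.5753, -0.0162, 0.1438]
tool_rot: [0.0, 1.0, -0.02, -0.0]
contact_force: [1.0, 3.2, -0.5]
gripper_width: 0.001
grasp_force: 0.8
```

```bash
python3 -m crank '[{"x":0,"y":0.2,"z":0,"turn":0},{"x":0,"y":0,"z":0,"turn":0},{"x":0,"y":0,"z":0,"turn":0}]'
```

```text
time: 9.75
tool_pos: [0.5752, -0.0182, 0.1438]
tool_rot: [0.0, 1.0, -0.02, -0.0]
contact_force: [-0.2, 2.3, -0.8]
gripper_width: 0.001
grasp_force: 0.8
```

```bash
python3 -m crank '[{"x":0,"y":0.2,"z":0,"turn":0},{"x":0,"y":0,"z":0,"turn":0},{"x":0,"y":0,"z":0,"turn":0}]'
```

```text
time: 10.05
tool_pos: [0.5751, -0.0202, 0.1438]
tool_rot: [0.0, 1.0, -0.02, -0.0]
contact_force: [-0.2, 1.8, -0.8]
gripper_width: -0.0
grasp_force: 0.8
```

```bash
python3 -m crank '[{"x":0,"y":0.2,"z":0,"turn":0},{"x":0,"y":0.1,"z":0,"turn":0},{"x":0,"y":0,"z":0,"turn":0},{"x":0,"y":0,"z":0,"turn":0}]'
```

```text
time: 10.45
tool_pos: [0.575, -0.0232, 0.1439]
tool_rot: [0.0, 1.0, -0.02, 0.0]
contact_force: [0.1, 2.1, 0.3]
gripper_width: -0.0
grasp_force: 0.8
```

```bash
python3 -m crank '[{"x":0,"y":0.2,"z":0,"turn":0},{"x":0,"y":0,"z":0,"turn":0},{"x":0,"y":0,"z":0,"turn":0}]'
```

```text
time: 10.75
tool_pos: [0.575, -0.0252, 0.1438]
tool_rot: [0.0, 1.0, -0.02, 0.0]
contact_force: [0.5, 2.2, 0.1]
gripper_width: 0.0
grasp_force: 0.8
```

```bash
python3 -m crank '[{"x":0,"y":0.2,"z":0,"turn":0},{"x":0,"y":0,"z":0,"turn":0},{"x":0,"y":0,"z":0,"turn":0}]'
```

```text
time: 11.05
tool_pos: [0.5749, -0.0272, 0.1438]
tool_rot: [0.0, 1.0, -0.02, 0.0]
contact_force: [-0.1, 2.3, 0.1]
gripper_width: -0.001
grasp_force: 0.8
```

```bash
python3 -m crank '[{"x":0,"y":0.2,"z":0,"turn":0},{"x":0,"y":0,"z":0,"turn":0},{"x":0,"y":0,"z":0,"turn":0}]'
```

```text
time: 11.35
tool_pos: [0.5748, -0.029, 0.1438]
tool_rot: [-0.0, 1.0, -0.02, 0.0]
contact_force: [-0.3, 1.8, -0.1]
gripper_width: -0.001
grasp_force: 1.1
```

```bash
python3 -m crank '[{"x":0,"y":0.2,"z":0,"turn":0},{"x":0,"y":0,"z":0,"turn":0},{"x":0,"y":0,"z":0,"turn":0}]'
```

```text
time: 11.65
tool_pos: [0.5747, -0.0307, 0.1437]
tool_rot: [-0.0, 1.0, -0.02, -0.0]
contact_force: [0.3, 4.1, -0.4]
gripper_width: 0.004
grasp_force: 1.9
```

```bash
python3 -m crank '[{"x":0,"y":0.2,"z":0,"turn":0},{"x":0,"y":0,"z":0,"turn":0},{"x":0,"y":0,"z":0,"turn":0}]'
```

```text
time: 11.95
tool_pos: [0.5746, -0.0321, 0.1436]
tool_rot: [-0.001, 1.0, -0.019, -0.0]
contact_force: [1.2, 6.9, -0.7]
gripper_width: 0.002
grasp_force: 2.7
```

Run:
```python
from h import *
p,_=grab('wrist','w2'); a=cv2.resize(p[80:240,230:450,::-1],None,fx=3.6,fy=3.6,interpolation=2); cv2.imwrite('pics/c2.png',a)
```

```text
(no output)
```

View pics/c2.png

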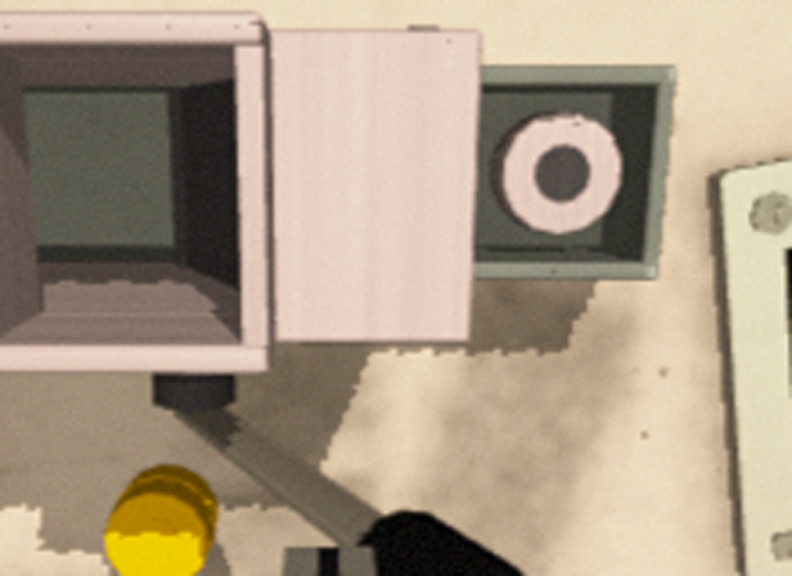

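The flap is now over at the -y wall (dark face at crop x 180–240) and the left passage is open. The force is rising with the blade; I'll give it one more small push past 8 N.

```bash
python3 -m crank '[{"x":0,"y":0.2,"z":0,"turn":0},{"x":0,"y":0,"z":0,"turn":0},{"x":0,"y":0,"z":0,"turn":0}]'
```

```text
time: 12.3
tool_pos: [0.5745, -0.0335, 0.1436]
tool_rot: [-0.002, 1.0, -0.019, -0.0]
contact_force: [1.2, 8.2, -0.8]
gripper_width: 0.001
grasp_force: 3.4
```

```bash
python3 -m crank '[{"x":0,"y":0.1,"z":0,"turn":0},{"x":0,"y":0,"z":0,"turn":0},{"x":0,"y":0,"z":0,"turn":0}]'
```

```text
time: 12.6
tool_pos: [0.5744, -0.0341, 0.1435]
tool_rot: [-0.002, 1.0, -0.019, -0.0]
contact_force: [0.6, 8.9, -1.5]
gripper_width: -0.001
grasp_force: 3.8
```

```bash
python3 -m crank '[{"x":0,"y":-1.5,"z":0,"turn":0},{"x":0,"y":-1.5,"z":0,"turn":0},{"x":0,"y":0,"z":-3,"turn":0},{"x":-1.5,"y":0,"z":-2.5,"turn":0},{"x":-4,"y":0,"z":0,"turn":0}]'
python3 -m crank '[{"x":-4,"y":3,"z":0,"turn":0},{"x":0,"y":3.2,"z":0,"turn":0},{"x":0,"y":0,"z":2,"turn":0},{"x":0,"y":0,"z":0,"turn":0},{"x":0,"y":0,"z":0,"turn":0}]' 70
python3 - <<'E'
from h import *
s=manip.state(); t=s['tool_pos']; grab('wrist','w3'); W=cloud('w3')
for tag in('w2','w3'):
  W=cloud(tag)
  for n,c,z in (('long',(.478,-.062),.046),('short',(.481,.104),.030)):
    m=(abs(W[...,2]-z)<.004)&(np.hypot(W[...,0]-c[0],W[...,1]-c[1])<.03); q=W[m][:,:2].astype(np.float32)
    if len(q)>9: print(tag,n,len(q),cv2.minEnclosingCircle(q))
q=s['tool_rot']; print(t,2*np.arctan2(q[2],q[1]))
m=(W[...,2]>t[2]+.02)&(W[...,2]<t[2]+.08)&(abs(W[...,0]-t[0])<.03)&(abs(W[...,1]-t[1])<.06); z=W[m]; i=np.argsort(z[:,2]); print(len(z),z[i[[5,30,100]]] if len(z)>100 else z[i])
E
```

```text
time: 13.1
tool_pos: [0.5241, -0.0043, 0.2039]
tool_rot: [0.001, 1.0, -0.019, 0.004]
contact_force: [-0.0, -0.7, 1.2]
gripper_width: -0.002
grasp_force: 0.0
time: 13.6
tool_pos: [0.4782, -0.064, 0.1787]
tool_rot: [0.0, 1.0, -0.019, -0.0]
contact_force: [0.9, -0.3, 0.4]
gripper_width: 0.7
grasp_force: 0.0
w2 long 69 ((0.47781598567962646, -0.06920449435710907), 0.010213238187134266)
w2 short 584 ((0.48140639066696167, 0.10401130467653275), 0.017383303493261337)
w3 long 644 ((0.47864216566085815, -0.061908118426799774), 0.01689743995666504)
w3 short 600 ((0.4807659089565277, 0.10375547409057617), 0.016949785873293877)
[ 0.4781563  -0.0640194   0.17872974] -0.038794847326281794
2914 [[ 0.47600535 -0.09360856  0.22236115]
 [ 0.48541643 -0.09431454  0.223536  ]
 [ 0.48911038 -0.03041805  0.22617288]]
```

```bash
python3 -m crank '[{"x":0,"y":-0.2,"z":4.5,"turn":0},{"x":0,"y":0,"z":4.5,"turn":0},{"x":0,"y":0,"z":4.5,"turn":0},{"x":0,"y":0,"z":2.5,"turn":0},{"x":0,"y":0,"z":0,"turn":0}]'
python3 -m crank '[{"x":0,"y":0,"z":1.2,"turn":0},{"x":0,"y":0,"z":1.2,"turn":0},{"x":0,"y":0,"z":0.7,"turn":0},{"x":0,"y":0,"z":0.6,"turn":0},{"x":0,"y":0,"z":0,"turn":0}]'
```

```text
time: 14.15
tool_pos: [0.4753, -0.0608, 0.0151]
tool_rot: [-0.001, 1.0, -0.019, -0.004]
contact_force: [-0.4, -0.3, 0.8]
gripper_width: 0.699
grasp_force: 0.0
time: 14.65
tool_pos: [0.478, -0.0622, -0.0187]
tool_rot: [-0.0, 1.0, -0.02, -0.001]
contact_force: [0.3, 0.1, 0.7]
gripper_width: 0.7
grasp_force: 0.0
```

```bash
python3 -m crank '[{"x":0,"y":0,"z":0,"turn":0},{"x":0,"y":0,"z":0,"turn":0},{"x":0,"y":0,"z":0,"turn":0},{"x":0,"y":0,"z":0,"turn":0},{"x":0,"y":0,"z":0,"turn":0}]' 0
python3 -m crank '[{"x":0,"y":0,"z":-1,"turn":0},{"x":0,"y":0,"z":-4,"turn":0},{"x":0,"y":0,"z":-4,"turn":0},{"x":0,"y":0,"z":-4,"turn":0},{"x":0,"y":0,"z":-4.5,"turn":0}]'
```

```text
time: 15.15
tool_pos: [0.4793, -0.0625, -0.0174]
tool_rot: [0.0, 1.0, -0.02, 0.001]
contact_force: [0.6, 0.0, 3.8]
gripper_width: 0.373
grasp_force: 59.6
time: 15.65
tool_pos: [0.4769, -0.0619, 0.1574]
tool_rot: [-0.0, 1.0, -0.02, -0.001]
contact_force: [0.4, -0.2, -2.3]
gripper_width: 0.376
grasp_force: 59.8
```

```bash
python3 -m crank '[{"x":0,"y":0,"z":-4.5,"turn":0},{"x":0,"y":0,"z":-0.5,"turn":0},{"x":0,"y":0,"z":0,"turn":0},{"x":0,"y":0,"z":0,"turn":0}]'
python3 - <<'E'
from h import *
s=manip.state(); t=s['tool_pos']; print(t,s['grasp_force'])
p,_=grab('scene','s4'); C=cloud('s4')
m=(C[...,2]>t[2]-.02)&(C[...,2]<t[2]+.055)&(abs(C[...,0]-t[0])<.03)&(abs(C[...,1]-t[1])<.04); q=C[m]; v,u=np.where(m)
print(q[:,2].min()-t[2],u.min(),u.max(),v.min(),v.max())
cv2.imwrite('pics/c4.png',cv2.resize(p[v.min()-40:v.max()+40,u.min()-50:u.max()+50,::-1],None,fx=4,fy=4,interpolation=2)[:600,:800])
W=cloud('w3')  # sorter pose again
m=(W[...,2]>.158)&(W[...,2]<.17)&(W[...,0]>.6)&(W[...,0]<.69)&(abs(W[...,1])<.06); print(m.sum(),cv2.minAreaRect(W[m][:,:2].astype(np.float32)))
E
```

```text
time: 16.05
tool_pos: [0.4772, -0.062, 0.2048]
tool_rot: [-0.0, 1.0, -0.02, -0.002]
contact_force: [-0.7, 0.3, -2.3]
gripper_width: 0.374
grasp_force: 59.7
[ 0.47721626 -0.06197052  0.20478768] 59.73285734653473
0.01632947832952869 337 368 166 191
1292 ((0.6136138439178467, 0.0014573335647583008), (0.050765134394168854, 0.014333539642393589), 87.33338928222656)
```

View pics/c4.png

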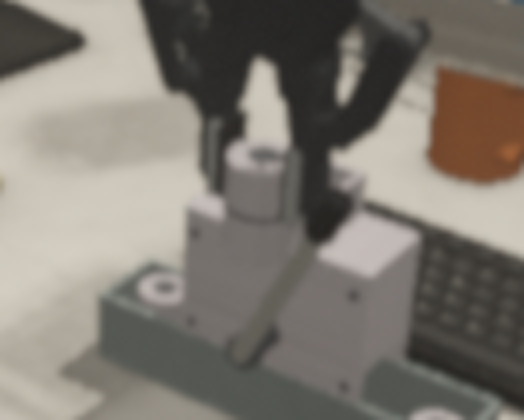

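```bash
python3 -m crank '[{"x":4,"y":-1.8,"z":0,"turn":0},{"x":4,"y":-1.8,"z":0,"turn":0},{"x":4,"y":-1.8,"z":0,"turn":0},{"x":3.5,"y":-1.4,"z":0,"turn":0},{"x":0,"y":0,"z":0,"turn":0}]'
python3 -m crank '[{"x":0,"y":0,"z":2,"turn":0},{"x":0,"y":0,"z":1,"turn":0},{"x":0,"y":0,"z":0,"turn":0},{"x":0,"y":0,"z":0,"turn":0},{"x":0,"y":0,"z":0,"turn":0}]'
python3 - <<'E'
from h import *
grab('wrist','w5'); s=manip.state(); t=s['tool_pos']; W=cloud('w5'); print(t)
m=(W[...,2]>.158)&(W[...,2]<.17)&(W[...,0]>.6)&(W[...,0]<.69)&(abs(W[...,1])<.06); q=W[m]; print(m.sum(),q.min(0),q.max(0),cv2.minAreaRect(q[:,:2].astype(np.float32)))
C=np.load('pics/w5.npz'); print(C['T'].shape)
m=(abs(W[...,2]-(t[2]+.0634))<.005)&(np.hypot(W[...,0]-t[0],W[...,1]-t[1])<.022); q=W[m]; print('bush top',len(q),q.mean(0) if len(q) else '', cv2.minEnclosingCircle(q[:,:2].astype(np.float32)) if len(q) else '')
E
```

```text
time: 16.6
tool_pos: [0.6371, 0.0013, 0.2018]
tool_rot: [-0.001, 1.0, -0.019, -0.003]
contact_force: [-0.5, 0.4, -1.4]
gripper_width: 0.378
grasp_force: 59.9
time: 17.1
tool_pos: [0.6361, -0.0007, 0.1777]
tool_rot: [0.0, 1.0, -0.02, 0.001]
contact_force: [-0.3, 0.7, -1.6]
gripper_width: 0.377
grasp_force: 59.9
[ 0.63627389 -0.00064298  0.17800575]
1201 [ 0.61970731 -0.02490453  0.15800268] [0.66444722 0.02619094 0.16685193] ((0.6412962675094604, 0.0005365759134292603), (0.050082333385944366, 0.044783227145671844), 87.85127258300781)
(4, 4)
bush top 3858 [ 0.63751489 -0.00064933  0.24095316] ((0.6375946998596191, -0.000666312116663903), 0.021524852141737938)
```

```bash
python3 -m crank '[{"x":-0.1,"y":-0.1,"z":1,"turn":0},{"x":0,"y":0,"z":1,"turn":0},{"x":0,"y":0,"z":1,"turn":0},{"x":0,"y":0,"z":1.2,"turn":0},{"x":0,"y":0,"z":0,"turn":0}]'
```

```text
time: 17.65
tool_pos: [0.6331, 0.0008, 0.1313]
tool_rot: [-0.0, 1.0, -0.02, -0.003]
contact_force: [0.6, 0.3, -2.1]
gripper_width: 0.375
grasp_force: 59.9
```

```bash
python3 -m crank '[{"x":0,"y":0,"z":0,"turn":0},{"x":0,"y":0,"z":0,"turn":0},{"x":0,"y":0,"z":0,"turn":0},{"x":0,"y":0,"z":-2,"turn":0},{"x":0,"y":0,"z":-4,"turn":0}]' 60
python3 -m crank '[{"x":0,"y":0,"z":-3,"turn":0},{"x":0,"y":0,"z":0,"turn":0},{"x":0,"y":0,"z":0,"turn":0},{"x":0,"y":0,"z":0,"turn":0}]' 0
python3 - <<'E'
from h import *
p,d=grab('wrist','w6'); W=cloud('w6'); q=W.reshape(-1,3)
f=np.load('pics/w6.npz')
for sgn in(1,-1):
    m=(abs(W[...,0]-.6352)<.022)&(W[...,1]*sgn>.066)&(W[...,1]*sgn<.12)
    print(sgn,m.sum(),np.histogram(W[m][:,2],np.arange(0,.066,.006)))
cv2.imwrite('pics/c6.png',cv2.resize(p[100:300,150:490,::-1],None,fx=2.3,fy=2.3))
print(manip.state()['tool_pos'])
E
```

```text
time: 18.15
tool_pos: [0.6327, 0.0009, 0.1916]
tool_rot: [-0.0, 1.0, -0.02, -0.004]
contact_force: [-0.1, -0.2, 0.5]
gripper_width: 0.596
grasp_force: 0.0
time: 18.55
tool_pos: [0.6343, 0.0007, 0.2234]
tool_rot: [-0.0, 1.0, -0.02, -0.001]
contact_force: [-0.0, 0.2, -0.4]
gripper_width: -0.002
grasp_force: 0.0
1 850 (array([ 40,  44,  15,  28,  27,  44,  36,  47, 565,   4]), array([0.   , 0.006, 0.012, 0.018, 0.024, 0.03 , 0.036, 0.042, 0.048,
       0.054, 0.06 ]))
-1 780 (array([ 38,  51,  11,  28,  32, 271, 241,  22,  86,   0]), array([0.   , 0.006, 0.012, 0.018, 0.024, 0.03 , 0.036, 0.042, 0.048,
       0.054, 0.06 ]))
[0.6340834  0.00069339 0.2228385 ]
```

View pics/c6.png

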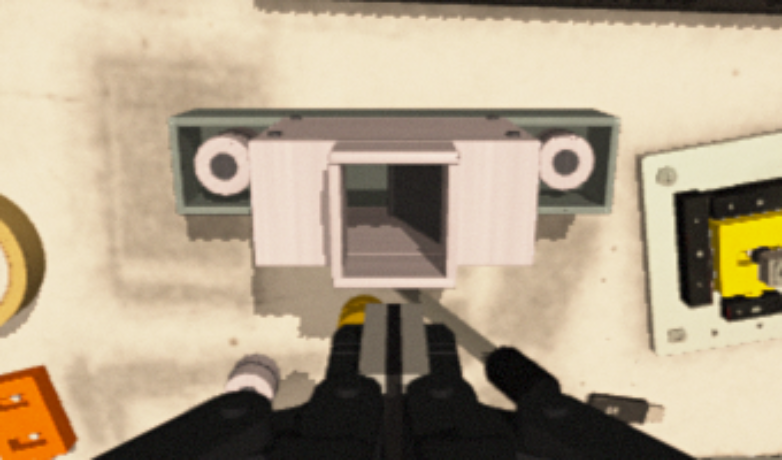

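The mouth is clear, so the long bush has dropped. Next I'll swing the lever from its -y side to the +y stop.

```bash
python3 -m crank '[{"x":-2,"y":3.6,"z":0,"turn":0},{"x":-2,"y":3.6,"z":0,"turn":0},{"x":-1.4,"y":3.1,"z":0,"turn":0},{"x":0,"y":0,"z":3.5,"turn":0},{"x":0,"y":0,"z":4.3,"turn":0}]'
python3 -m crank '[{"x":0,"y":0,"z":0,"turn":0},{"x":0,"y":-0.5,"z":0,"turn":0},{"x":0,"y":-0.7,"z":0,"turn":0},{"x":0,"y":0,"z":0,"turn":0}]'
python3 -m crank '[{"x":0,"y":-0.4,"z":0,"turn":0},{"x":0,"y":-0.4,"z":0,"turn":0},{"x":0,"y":-0.4,"z":0,"turn":0},{"x":0,"y":-0.4,"z":0,"turn":0},{"x":0,"y":0,"z":0,"turn":0}]'
python3 -m crank '[{"x":0,"y":-0.4,"z":0,"turn":0},{"x":0,"y":-0.4,"z":0,"turn":0},{"x":0,"y":-0.4,"z":0,"turn":0},{"x":0,"y":0,"z":0,"turn":0},{"x":0,"y":0,"z":0,"turn":0}]'
```

```text
time: 19.1
tool_pos: [0.5778, -0.1017, 0.1474]
tool_rot: [0.001, 1.0, -0.021, 0.002]
contact_force: [0.9, -0.1, 0.2]
gripper_width: 0.002
grasp_force: 0.0
time: 19.5
tool_pos: [0.5791, -0.0874, 0.1496]
tool_rot: [0.0, 1.0, -0.019, 0.002]
contact_force: [-0.2, 0.7, 0.8]
gripper_width: 0.002
grasp_force: 0.0
time: 20.0
tool_pos: [0.5783, -0.0722, 0.1472]
tool_rot: [0.001, 1.0, -0.019, 0.0]
contact_force: [-0.3, -2.1, 1.1]
gripper_width: 0.0
grasp_force: 0.8
time: 20.5
tool_pos: [0.5797, -0.0622, 0.15]
tool_rot: [0.002, 1.0, -0.02, 0.002]
contact_force: [-3.1, -6.1, 9.8]
gripper_width: 0.001
grasp_force: 4.6
```

The upward force means the fingertip is riding on the grip's end face. I'll back off and go lower.

```bash
python3 -m crank '[{"x":0,"y":1.5,"z":0,"turn":0},{"x":0,"y":1.5,"z":0,"turn":0},{"x":0,"y":0.8,"z":0,"turn":0},{"x":0,"y":0,"z":1,"turn":0},{"x":-0.2,"y":0,"z":1.2,"turn":0}]'
python3 - <<'E'
from h import *
print(manip.state()['tool_pos'],manip.state()['contact_force'])
for c in('wrist','scene','side'):
    p,d=grab(c,c+'7'); C=cloud(c+'7')
    m=(C[...,2]>.15)&(C[...,2]<.205)&(C[...,0]>.55)&(C[...,0]<.6)&(C[...,1]>-.085)&(C[...,1]<.0)&(np.load(f'pics/{c}7.npz')['p'].max(-1)<70)
    if m.sum()>5: print(c,m.sum(),np.percentile(C[m],[2,50,98],0).round(4).tolist())
E
```

```text
time: 21.0
tool_pos: [0.5751, -0.0983, 0.1239]
tool_rot: [-0.0, 1.0, -0.02, 0.0]
contact_force: [0.2, 0.0, -0.5]
gripper_width: -0.001
grasp_force: 0.0
[ 0.57514804 -0.09826425  0.12392733] [ 0.16406834  0.04782203 -0.45996771]
wrist 1871 [[0.5725, -0.0504, 0.1762], [0.5814, -0.0422, 0.1989], [0.5849, -0.0322, 0.2041]]
scene 93 [[0.5669, -0.0551, 0.1764], [0.5696, -0.0426, 0.192], [0.5791, -0.0334, 0.2032]]
```

```bash
python3 -m crank '[{"x":0,"y":-1.0,"z":-0.8,"turn":0},{"x":0,"y":-1.0,"z":0,"turn":0},{"x":0,"y":-0.4,"z":0,"turn":0},{"x":0,"y":0,"z":0,"turn":0},{"x":0,"y":0,"z":0,"turn":0}]'
python3 -m crank '[{"x":0,"y":-0.3,"z":0,"turn":0},{"x":0,"y":-0.3,"z":0,"turn":0},{"x":0,"y":-0.3,"z":0,"turn":0},{"x":0,"y":0,"z":0,"turn":0},{"x":0,"y":0,"z":0,"turn":0}]'
```

```text
time: 21.65
tool_pos: [0.5761, -0.0738, 0.133]
tool_rot: [0.0, 1.0, -0.019, 0.0]
contact_force: [0.6, 0.2, 0.1]
gripper_width: 0.0
grasp_force: 0.0
time: 22.15
tool_pos: [0.5764, -0.0652, 0.1328]
tool_rot: [0.0, 1.0, -0.02, 0.0]
contact_force: [-0.4, 0.5, -0.3]
gripper_width: -0.003
grasp_force: 0.3
```

```bash
python3 -m crank '[{"x":0,"y":-0.4,"z":0,"turn":0},{"x":0,"y":-0.4,"z":0,"turn":0},{"x":0,"y":-0.4,"z":0,"turn":0},{"x":0,"y":0,"z":0,"turn":0},{"x":0,"y":0,"z":0,"turn":0}]'
```

```text
time: 22.65
tool_pos: [0.5772, -0.053, 0.133]
tool_rot: [-0.0, 1.0, -0.019, 0.0]
contact_force: [-0.1, -3.0, 1.9]
gripper_width: 0.003
grasp_force: 1.3
```

```bash
python3 -m crank '[{"x":0,"y":-0.4,"z":0,"turn":0},{"x":0,"y":-0.4,"z":0,"turn":0},{"x":0,"y":-0.4,"z":0,"turn":0},{"x":0,"y":0,"z":0,"turn":0},{"x":0,"y":0,"z":0,"turn":0}]'
```

```text
time: 23.15
tool_pos: [0.5772, -0.0407, 0.1325]
tool_rot: [-0.0, 1.0, -0.019, -0.0]
contact_force: [0.6, -1.8, 0.8]
gripper_width: 0.001
grasp_force: 0.9
```

```bash
python3 -m crank '[{"x":0,"y":-0.4,"z":-0.4,"turn":0},{"x":0,"y":-0.4,"z":-0.4,"turn":0},{"x":0,"y":-0.4,"z":-0.2,"turn":0},{"x":0,"y":0,"z":0,"turn":0},{"x":0,"y":0,"z":0,"turn":0}]'
```

```text
time: 23.65
tool_pos: [0.5776, -0.0288, 0.1428]
tool_rot: [-0.0, 1.0, -0.019, -0.0]
contact_force: [-1.4, -0.5, -0.3]
gripper_width: 0.002
grasp_force: 0.6
```

```bash
python3 -m crank '[{"x":0,"y":-0.4,"z":0,"turn":0},{"x":0,"y":-0.4,"z":0,"turn":0},{"x":0,"y":-0.4,"z":0,"turn":0},{"x":0,"y":0,"z":0,"turn":0},{"x":0,"y":0,"z":0,"turn":0}]'
```

```text
time: 24.15
tool_pos: [0.5786, -0.0169, 0.143]
tool_rot: [-0.0, 1.0, -0.019, 0.0]
contact_force: [-0.5, -1.1, 1.1]
gripper_width: -0.001
grasp_force: 0.8
```

```bash
python3 -m crank '[{"x":0,"y":-0.2,"z":0,"turn":0},{"x":0,"y":-0.2,"z":0,"turn":0},{"x":0,"y":0,"z":0,"turn":0},{"x":0,"y":0,"z":0,"turn":0}]'
```

```text
time: 24.55
tool_pos: [0.5786, -0.0131, 0.1429]
tool_rot: [-0.0, 1.0, -0.02, 0.0]
contact_force: [-0.2, -2.1, 1.3]
gripper_width: 0.001
grasp_force: 1.0
```

```bash
python3 -m crank '[{"x":0,"y":-0.2,"z":0,"turn":0},{"x":0,"y":-0.2,"z":0,"turn":0},{"x":0,"y":-0.2,"z":0,"turn":0},{"x":0,"y":0,"z":0,"turn":0},{"x":0,"y":0,"z":0,"turn":0}]'
```

```text
time: 25.05
tool_pos: [0.5787, -0.007, 0.1428]
tool_rot: [-0.0, 1.0, -0.019, 0.0]
contact_force: [1.2, -1.7, 1.5]
gripper_width: -0.001
grasp_force: 0.9
```

```bash
python3 -m crank '[{"x":0,"y":-0.2,"z":0,"turn":0},{"x":0,"y":-0.2,"z":0,"turn":0},{"x":0,"y":-0.1,"z":0,"turn":0},{"x":0,"y":0,"z":0,"turn":0},{"x":0,"y":0,"z":0,"turn":0}]'
```

```text
time: 25.55
tool_pos: [0.5788, -0.0021, 0.1427]
tool_rot: [-0.0, 1.0, -0.02, -0.0]
contact_force: [0.2, -1.5, 1.2]
gripper_width: 0.004
grasp_force: 0.9
```

```bash
python3 -m crank '[{"x":0,"y":-0.2,"z":0,"turn":0},{"x":0,"y":-0.1,"z":0,"turn":0},{"x":0,"y":0,"z":0,"turn":0},{"x":0,"y":0,"z":0,"turn":0}]'
```

```text
time: 25.95
tool_pos: [0.5788, 0.0009, 0.1426]
tool_rot: [-0.0, 1.0, -0.02, -0.0]
contact_force: [1.2, -2.3, -0.7]
gripper_width: 0.001
grasp_force: 0.9
```

```bash
python3 -m crank '[{"x":0,"y":-0.2,"z":0,"turn":0},{"x":0,"y":-0.1,"z":0,"turn":0},{"x":0,"y":0,"z":0,"turn":0},{"x":0,"y":0,"z":0,"turn":0}]'
```

```text
time: 26.35
tool_pos: [0.5789, 0.0039, 0.1426]
tool_rot: [-0.0, 1.0, -0.02, -0.0]
contact_force: [0.5, -2.0, -1.8]
gripper_width: 0.001
grasp_force: 0.8
```

```bash
python3 -m crank '[{"x":0,"y":-0.2,"z":0,"turn":0},{"x":0,"y":-0.2,"z":0,"turn":0},{"x":0,"y":0,"z":0,"turn":0},{"x":0,"y":0,"z":0,"turn":0}]'
```

```text
time: 26.75
tool_pos: [0.5791, 0.008, 0.1427]
tool_rot: [-0.0, 1.0, -0.019, -0.0]
contact_force: [-0.9, -1.0, -0.7]
gripper_width: 0.001
grasp_force: 0.8
```

```bash
python3 -m crank '[{"x":0,"y":-0.2,"z":0,"turn":0},{"x":0,"y":-0.1,"z":0,"turn":0},{"x":0,"y":0,"z":0,"turn":0},{"x":0,"y":0,"z":0,"turn":0}]'
```

```text
time: 27.15
tool_pos: [0.5793, 0.0109, 0.1428]
tool_rot: [-0.0, 1.0, -0.02, -0.0]
contact_force: [0.8, -2.0, -0.8]
gripper_width: -0.003
grasp_force: 0.8
```

```bash
python3 -m crank '[{"x":0,"y":-0.2,"z":0,"turn":0},{"x":0,"y":-0.1,"z":0,"turn":0},{"x":0,"y":0,"z":0,"turn":0},{"x":0,"y":0,"z":0,"turn":0}]'
```

```text
time: 27.55
tool_pos: [0.5795, 0.0139, 0.1429]
tool_rot: [-0.0, 1.0, -0.02, 0.0]
contact_force: [0.8, -1.4, -0.7]
gripper_width: -0.001
grasp_force: 0.8
```

```bash
python3 -m crank '[{"x":0,"y":-0.2,"z":0,"turn":0},{"x":0,"y":0,"z":0,"turn":0},{"x":0,"y":0,"z":0,"turn":0}]'
```

```text
time: 27.85
tool_pos: [0.5796, 0.0159, 0.1428]
tool_rot: [-0.0, 1.0, -0.02, 0.0]
contact_force: [-0.4, -1.5, -0.6]
gripper_width: 0.001
grasp_force: 0.8
```

```bash
python3 -m crank '[{"x":0,"y":-0.2,"z":0,"turn":0},{"x":0,"y":-0.1,"z":0,"turn":0},{"x":0,"y":0,"z":0,"turn":0},{"x":0,"y":0,"z":0,"turn":0}]'
```

```text
time: 28.25
tool_pos: [0.5797, 0.0189, 0.1429]
tool_rot: [-0.0, 1.0, -0.02, 0.0]
contact_force: [-0.6, -2.0, -1.0]
gripper_width: -0.002
grasp_force: 0.8
```

```bash
python3 -m crank '[{"x":0,"y":-0.2,"z":0,"turn":0},{"x":0,"y":-0.1,"z":0,"turn":0},{"x":0,"y":0,"z":0,"turn":0},{"x":0,"y":0,"z":0,"turn":0}]'
```

```text
time: 28.65
tool_pos: [0.5798, 0.0219, 0.1428]
tool_rot: [-0.0, 1.0, -0.02, -0.0]
contact_force: [0.2, -1.8, -0.8]
gripper_width: -0.002
grasp_force: 0.8
```

```bash
python3 -m crank '[{"x":0,"y":-0.2,"z":0,"turn":0},{"x":0,"y":0,"z":0,"turn":0},{"x":0,"y":0,"z":0,"turn":0}]'
```

```text
time: 28.95
tool_pos: [0.5799, 0.0239, 0.1428]
tool_rot: [-0.0, 1.0, -0.02, 0.0]
contact_force: [-0.2, -1.8, -0.2]
gripper_width: -0.005
grasp_force: 0.8
```

```bash
python3 -m crank '[{"x":0,"y":-0.2,"z":0,"turn":0},{"x":0,"y":0,"z":0,"turn":0},{"x":0,"y":0,"z":0,"turn":0}]'
```

```text
time: 29.25
tool_pos: [0.58, 0.0259, 0.1428]
tool_rot: [-0.0, 1.0, -0.02, 0.0]
contact_force: [-1.0, -1.4, 0.5]
gripper_width: 0.001
grasp_force: 0.8
```

```bash
python3 -m crank '[{"x":0,"y":-0.2,"z":0,"turn":0},{"x":0,"y":0,"z":0,"turn":0},{"x":0,"y":0,"z":0,"turn":0}]'
```

```text
time: 29.55
tool_pos: [0.5801, 0.0279, 0.1428]
tool_rot: [-0.0, 1.0, -0.02, 0.0]
contact_force: [-0.3, -2.8, -0.4]
gripper_width: -0.002
grasp_force: 0.8
```

```bash
python3 -m crank '[{"x":0,"y":-0.2,"z":0,"turn":0},{"x":0,"y":0,"z":0,"turn":0},{"x":0,"y":0,"z":0,"turn":0}]'
```

```text
time: 29.85
tool_pos: [0.5801, 0.0295, 0.1428]
tool_rot: [0.0, 1.0, -0.02, -0.0]
contact_force: [-0.6, -4.5, -0.5]
gripper_width: 0.0
grasp_force: 1.7
```

```bash
python3 -m crank '[{"x":0,"y":-0.2,"z":0,"turn":0},{"x":0,"y":0,"z":0,"turn":0},{"x":0,"y":0,"z":0,"turn":0}]'
```

```text
time: 30.15
tool_pos: [0.5801, 0.031, 0.1427]
tool_rot: [0.001, 1.0, -0.02, -0.0]
contact_force: [0.2, -6.2, -0.6]
gripper_width: 0.001
grasp_force: 2.6
```

```bash
python3 -m crank '[{"x":0,"y":-0.2,"z":0,"turn":0},{"x":0,"y":0,"z":0,"turn":0},{"x":0,"y":0,"z":0,"turn":0}]'
```

```text
time: 30.45
tool_pos: [0.5802, 0.0323, 0.1426]
tool_rot: [0.001, 1.0, -0.02, -0.0]
contact_force: [-0.3, -9.0, -1.0]
gripper_width: 0.0
grasp_force: 3.3
```

```bash
python3 -m crank '[{"x":0,"y":-0.1,"z":0,"turn":0},{"x":0,"y":0,"z":0,"turn":0},{"x":0,"y":0,"z":0,"turn":0}]'
python3 -m crank '[{"x":0,"y":1.5,"z":0,"turn":0},{"x":0,"y":1.5,"z":0,"turn":0},{"x":0,"y":0,"z":-3,"turn":0},{"x":-1.5,"y":0,"z":-2.5,"turn":0},{"x":-4,"y":0,"z":0,"turn":0}]'
python3 -m crank '[{"x":-4,"y":0,"z":0,"turn":0},{"x":-0.7,"y":-4.5,"z":0,"turn":0},{"x":0,"y":-4.5,"z":0,"turn":0},{"x":0,"y":-0.8,"z":2,"turn":0},{"x":0,"y":0,"z":0,"turn":0}]' 70
python3 - <<'E'
from h import *
s=manip.state(); print(s['tool_pos']); p,_=grab('wrist','w8'); W=cloud('w8')
m=(abs(W[...,2]-.03)<.004)&(np.hypot(W[...,0]-.481,W[...,1]-.104)<.03); print(m.sum(),cv2.minEnclosingCircle(W[m][:,:2].astype(np.float32)))
E
```

```text
time: 30.75
tool_pos: [0.5802, 0.0329, 0.1425]
tool_rot: [0.002, 1.0, -0.02, -0.0]
contact_force: [-0.3, -9.2, -2.0]
gripper_width: 0.0
grasp_force: 3.7
time: 31.25
tool_pos: [0.5276, 0.0061, 0.2029]
tool_rot: [-0.0, 1.0, -0.02, 0.004]
contact_force: [-1.6, 0.0, 0.5]
gripper_width: -0.002
grasp_force: 0.0
time: 31.75
tool_pos: [0.4792, 0.1078, 0.1755]
tool_rot: [-0.0, 1.0, -0.018, -0.002]
contact_force: [-1.0, 0.0, -0.7]
gripper_width: 0.704
grasp_force: 0.0
[0.47923953 0.10782918 0.17552628]
593 ((0.4806016981601715, 0.10418662428855896), 0.01691926270723343)
```

```bash
python3 -m crank '[{"x":0,"y":0,"z":4.5,"turn":0},{"x":0,"y":0,"z":4.5,"turn":0},{"x":0,"y":0,"z":4.0,"turn":0},{"x":0,"y":0,"z":0,"turn":0},{"x":0,"y":0,"z":0,"turn":0}]'
```

```text
time: 32.3
tool_pos: [0.4815, 0.1059, 0.0486]
tool_rot: [-0.0, 1.0, -0.02, -0.0]
contact_force: [0.9, 0.2, 0.5]
gripper_width: 0.697
grasp_force: 0.0
```

Shift y by -1.7 mm (tool y +0.17) and go down 7.9 cm, then grip.

```bash
python3 -m crank '[{"x":-0.1,"y":0.2,"z":3,"turn":0},{"x":0,"y":0,"z":3,"turn":0},{"x":0,"y":0,"z":1.2,"turn":0},{"x":0,"y":0,"z":0.7,"turn":0},{"x":0,"y":0,"z":0,"turn":0}]'
python3 -m crank '[{"x":0,"y":0,"z":0,"turn":0},{"x":0,"y":0,"z":0,"turn":0},{"x":0,"y":0,"z":0,"turn":0},{"x":0,"y":0,"z":0,"turn":0},{"x":0,"y":0,"z":0,"turn":0}]' 0
```

```text
time: 32.8
tool_pos: [0.4811, 0.1047, -0.03]
tool_rot: [-0.0, 1.0, -0.02, 0.001]
contact_force: [-0.3, 0.4, -0.5]
gripper_width: 0.7
grasp_force: 0.0
time: 33.3
tool_pos: [0.4819, 0.1049, -0.0291]
tool_rot: [-0.0, 1.0, -0.02, 0.002]
contact_force: [0.5, -0.2, 5.0]
gripper_width: 0.375
grasp_force: 59.6
```

```bash
python3 -m crank '[{"x":0,"y":0,"z":-2,"turn":0},{"x":0,"y":0,"z":-4.6,"turn":0},{"x":0,"y":0,"z":-4.6,"turn":0},{"x":0,"y":0,"z":-4.6,"turn":0},{"x":0,"y":0,"z":-4.6,"turn":0}]'
python3 -m crank '[{"x":0,"y":0,"z":-3,"turn":0},{"x":0,"y":2.5,"z":0,"turn":0},{"x":3.7,"y":2.5,"z":0,"turn":0},{"x":4,"y":2.5,"z":0,"turn":0},{"x":4,"y":2.3,"z":0,"turn":0}]'
python3 -m crank '[{"x":4,"y":0,"z":0,"turn":0},{"x":0,"y":0,"z":0,"turn":0},{"x":0,"y":0,"z":1.5,"turn":0},{"x":0,"y":0,"z":0,"turn":0},{"x":0,"y":0,"z":0,"turn":0}]'
python3 - <<'E'
from h import *
s=manip.state(); t=s['tool_pos']; print(t,s['gripper_width'],s['grasp_force']); p,_=grab('wrist','w9'); W=cloud('w9')
m=(W[...,2]>.158)&(W[...,2]<.17)&(W[...,0]>.6)&(W[...,0]<.69)&(abs(W[...,1])<.06); q=W[m]; print(m.sum(),q.min(0),q.max(0),cv2.minAreaRect(q[:,:2].astype(np.float32)))
m=(abs(W[...,2]-(t[2]+.059))<.004)&(np.hypot(W[...,0]-t[0],W[...,1]-t[1])<.018); q=W[m]; print('bush top',len(q),q.mean(0) if len(q) else '')
cv2.imwrite('pics/c9.png',cv2.resize(p[60:300,170:470,::-1],None,fx=2.4,fy=2.4))
E
```

```text
time: 33.8
tool_pos: [0.4795, 0.1048, 0.1748]
tool_rot: [-0.0, 1.0, -0.02, 0.0]
contact_force: [0.5, -0.1, -1.3]
gripper_width: 0.378
grasp_force: 59.6
time: 34.3
tool_pos: [0.5941, 0.0012, 0.2032]
tool_rot: [0.0, 1.0, -0.02, 0.0]
contact_force: [-0.9, 0.4, 0.3]
gripper_width: 0.376
grasp_force: 59.6
time: 34.8
tool_pos: [0.6315, 0.0012, 0.187]
tool_rot: [-0.0, 1.0, -0.019, -0.001]
contact_force: [-0.0, 0.4, -0.2]
gripper_width: 0.377
grasp_force: 59.7
[0.63150635 0.00124943 0.18703961] 0.3767853491300304 59.67768609523773
1191 [ 0.60977223 -0.02486101  0.15804841] [0.66454977 0.02640989 0.16699522] ((0.6370360255241394, 0.000544210895895958), (0.0501527264714241, 0.05333258584141731), 87.9022216796875)
bush top 3366 [0.63247596 0.00135935 0.24594615]
```

View pics/c9.png

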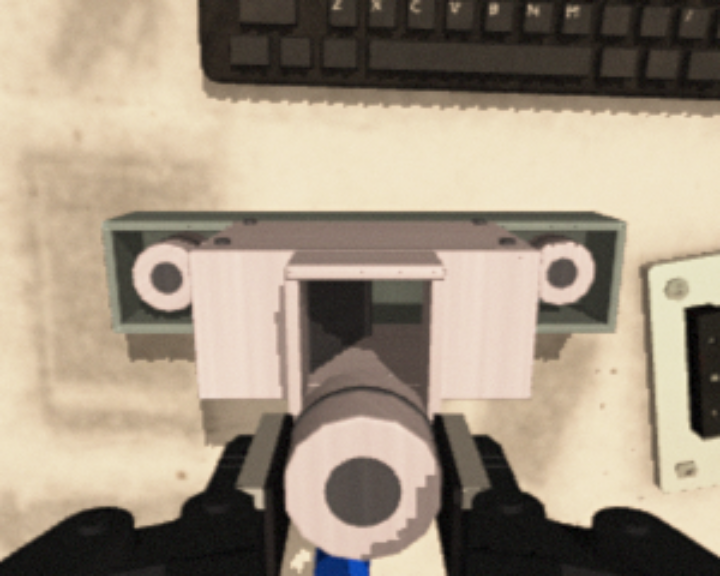

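The flap is at the +y wall and the right-hand passage is open. The bush sits 3 mm short in x, so I'll correct that and lower it.

```bash
python3 -m crank '[{"x":0.3,"y":0.1,"z":1.5,"turn":0},{"x":0,"y":0,"z":1.5,"turn":0},{"x":0,"y":0,"z":1.5,"turn":0},{"x":0,"y":0,"z":1,"turn":0},{"x":0,"y":0,"z":0,"turn":0}]'
```

```text
time: 35.35
tool_pos: [0.6341, -0.0002, 0.1294]
tool_rot: [-0.0, 1.0, -0.02, -0.003]
contact_force: [-0.9, 0.5, -0.6]
gripper_width: 0.376
grasp_force: 59.7
```

```bash
python3 -m crank '[{"x":0,"y":0,"z":0,"turn":0},{"x":0,"y":0,"z":0,"turn":0}]'
```

```text
time: 35.55
tool_pos: [0.6366, -0.0005, 0.1337]
tool_rot: [0.0, 1.0, -0.02, 0.001]
contact_force: [-0.4, -0.2, -0.9]
gripper_width: 0.374
grasp_force: 59.7
```

```bash
python3 -m crank '[{"x":-0.1,"y":-0.1,"z":0.3,"turn":0},{"x":0,"y":0,"z":0,"turn":0},{"x":0,"y":0,"z":0,"turn":0}]'
python3 -m crank '[{"x":0,"y":0,"z":0,"turn":0},{"x":0,"y":0,"z":0,"turn":0},{"x":0,"y":0,"z":0,"turn":0},{"x":0,"y":0,"z":-2,"turn":0},{"x":0,"y":0,"z":-4,"turn":0}]' 60
python3 -m crank '[{"x":-2,"y":0,"z":-3.5,"turn":0},{"x":-3,"y":0,"z":-3,"turn":0},{"x":-3,"y":0,"z":0,"turn":0},{"x":0,"y":0,"z":0,"turn":0},{"x":0,"y":0,"z":0,"turn":0}]'
python3 - <<'E'
from h import *
p,d=grab('wrist','w10'); q,_=grab('side','sd10'); W=cloud('w10')
# anything in mouth column?
m=(abs(W[...,0]-.6352)<.018)&(abs(W[...,1])<.017); print(np.histogram(W[m][:,2],np.arange(0,.25,.02)))
a=cv2.resize(p[20:260,150:490,::-1],(800,565))[:, :400*2]
f=np.load('pics/w10.npz')
b=cv2.resize(q[180:310,310:380,::-1],(200,371)); a[:371,600:]=b
cv2.imwrite('pics/c10.png',a); print(manip.state()['tool_pos'],manip.state()['contact_force'])
E
```

```text
time: 35.85
tool_pos: [0.6351, 0.0006, 0.13]
tool_rot: [0.0, 1.0, -0.02, 0.0]
contact_force: [-0.3, 0.3, -0.8]
gripper_width: 0.375
grasp_force: 59.7
time: 36.35
tool_pos: [0.6322, 0.0009, 0.1857]
tool_rot: [-0.0, 1.0, -0.02, -0.004]
contact_force: [0.8, -0.3, 0.0]
gripper_width: 0.6
grasp_force: 0.0
time: 36.85
tool_pos: [0.555, 0.0038, 0.2549]
tool_rot: [0.0, 1.0, -0.02, 0.0]
contact_force: [0.2, 0.1, -1.1]
gripper_width: 0.6
grasp_force: 0.0
(array([225,   0,   0,  98, 241, 228,   0,   0,   0,   0,   0,   0]), array([0.  , 0.02, 0.04, 0.06, 0.08, 0.1 , 0.12, 0.14, 0.16, 0.18, 0.2 ,
       0.22, 0.24]))
[0.55540045 0.00367862 0.25409855] [ 0.72413134  0.53044117 -0.21146628]
```

View pics/c10.png

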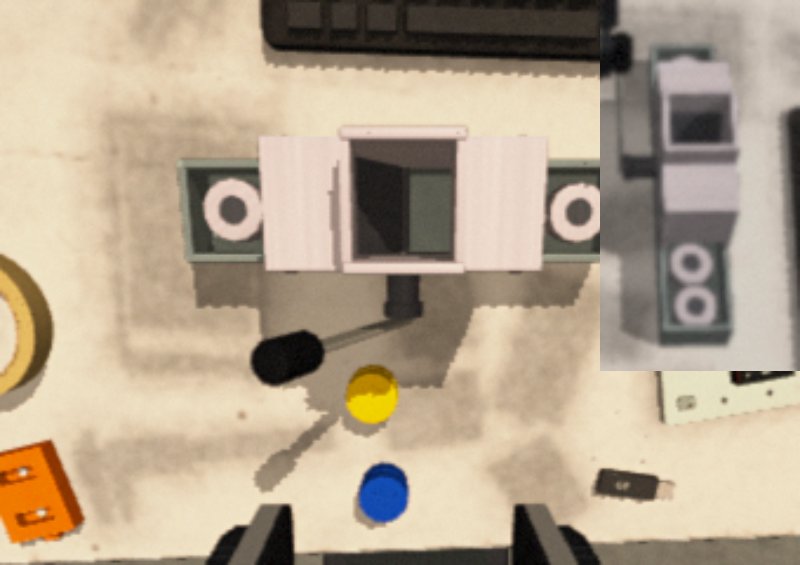

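The mouth is clear, and the side view shows the new bush next to the right-hand sample at (692,263). I'll do a quick height check, then hand in.

Run:
```python
from h import *
for tag in('sd10','w10'):
    C=cloud(tag)
    for sg in(1,-1):
        m=(abs(C[...,0]-.6352)<.02)&(C[...,1]*sg>.06)&(C[...,1]*sg<.122)&(C[...,2]<.058); print(tag,sg,np.histogram(C[m][:,2],[-.01,.012,.032,.04,.048,.056])[0], np.unique(C[m&(C[...,2]>.032)&(C[...,2]<.04)][:,1].round(2),return_counts=True))
```

```text
sd10 1 [ 0  4 12 17 29] (array([0.12]), array([12]))
sd10 -1 [ 73  49 285   9   7] (array([-0.12, -0.11, -0.1 , -0.09, -0.08, -0.07, -0.06]), array([10, 61, 61, 32, 34, 63, 24]))
w10 1 [111  74  47  41 549] (array([0.08, 0.09, 0.1 , 0.11, 0.12]), array([ 3,  7,  4,  4, 29]))
w10 -1 [142 145 567  59  85] (array([-0.12, -0.11, -0.1 , -0.09, -0.08]), array([ 83, 158, 182, 137,   7]))
```

```bash
python3 -c "
from plant import manip
print(manip.job_done())"
```

```text
the job is handed in; nothing more can be done
None
```

Handed in at about 37 s: I dropped the long bush first, with the flap home at its -y stop (about 9 N), then the short bush with the flap home at its +y stop (about 9 N). The short bush is visible beside its sample in the -y tray; the long bush fell through toward the +y tray, but the casing hides it, so I infer its landing from the clear mouth and its absence from the -y tray.

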